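# Pack two tins flush in the storage tray and sweep the rim

## Robot

A 6-joint arm with a two-finger parallel gripper is mounted at the origin on a cart in front of the work surface, level with it; the furniture and walls round the work are solid. World frame = base frame: x ahead of the robot, y to its left, z up, the work surface at z = 0. Lengths are in m, angles in rad, forces in N, time in s.
With the tool pointing down it reaches from about 0.35 to 0.925 m from the base axis. Payload 6.4 kg.
Tool frame: the origin (TCP) lies on the centre line of the jaws, within the pads' length; the fingertips stand 25 mm ahead of it and the grasp point (between the pads) lies 6 mm ahead of it; z points along the fingers, x is the direction in which the jaws open and shut, and the axes are right-handed (so a half turn about z gives the same grasp; the last joint's range is limited). The gripper opens to 85 mm and grips with 20 to 120 N. Pads are 22 mm wide; open, the fingers measure 114 mm over their backs; the gripper's body (76 mm by 85 mm) begins 54 mm behind the grasp point. The pads swing forward as they close: fully open they stand 13 mm farther back than shut.
Start: joints at [0.942, 0.245, 1.558, -0, 1.339, -0.174], TCP at [0.286, 0.584, 0.233] pointing down, gripper open.
Joint ranges: [-3.13, 3.13], [-1.02, 2.26], [0.13, 2.54], [-0.95, 4.09], [0.21, 2.88], [-2.74, 2.74]. Speed limits (rad/s): [2.57, 2.57, 3.14, 3.14, 3.14, 3.14].

## Interface

Orientations are given as a unit quaternion [x, y, z, w].
In Python, from bench import * gives the robot as it stands. The module is installed in compiled form; this text tells all that it offers.
- The arm moves only by the tool drive_tool, never from a script. Its argument "moves" is a list of rows, each a list of 3 entries, a list of its own where there are three numbers: the turn, a rotation vector about the tool's x, y, z in degrees, then the shift along the tool's x, y, z in m, then the opening, from 0 (shut) to 1 (fully open). In form: [[[rx, ry, rz], [x, y, z], hand], ...]. A call has 1 to 20 rows; each row shifts and turns the commanded pose from where the row before left it, along the tool's axes as they then stand; what a row does not reach is not made up. A row lasts 1/12 s, in which the tool goes at most 41.7 mm and 7.16 degrees, less where a joint would pass 70% of its speed; a pose out of reach is approached as far as the arm can. A call with a gripper value outside its range is refused whole. The fingers move at their own pace and stop on an object; the grip force is fixed at half the most. Time passes only in rows, so rows that do not move let the fingers close. It gives the time, the measured TCP pose, the force and the opening at its end, in the units of the state.
- get_state(): the state, without advancing time (a new reading comes with each control period).
- snapshot(name): name is "side" or "top"; returns a dict with "pixels" (420x560x3 uint8, red, green, blue), "z_map" (420x560 float32, m along the optical axis (not along the pixel's ray), 0 where there is no reading), "camera_matrix" (3x3 intrinsics, pixels), "rvec" (rotation vector, rad) and "tvec" (3), from world to camera coordinates, as OpenCV has them. Camera axes: x right, y down, z forward; pixel columns grow to the right and rows downward; lengths in m; the calibration is good to about 2 mm. A picture is of the moment at which its call begins.
- sign_off(): hands the job in, once; it reports no verdict.
The state is a dict: "time": time; "joint_positions": joint angles; "qvel": joint speeds; "effort": joint torques, N m; "position": TCP position; "tool_rot": TCP orientation; "ft_force": force on the tool from outside, world axes, zero at the start; "wrist_torque": the same for the moment, N m; "gripper_width": opening from 0.0 (shut) to 1.0 (fully open).
Only numpy, scipy, OpenCV 4.12 (cv2) and the standard library are available. Lean on these libraries where they do the work, as an engineer would, in place of code of your own. Each camera call takes 0.05 s, during which the arm holds its last target. There are 200 camera calls.

## Task

Fill the two empty compartments of the wooden tray with the two metal tins so that nothing sticks up above the rim: the bigger tin lies on the thin cork pad, the smaller on the thick one. The bigger tin stands on end, so first lay it on its side on the table, let go, and take it again from above. With both tins packed, draw the loose wooden straightedge across the top along the rim, from the tray's left end to its right end, to feel that nothing protrudes; then lay the straightedge flat on the table and leave the jars undisturbed.

Things in the scene. Friction and masses are not known exactly. Their poses are not given: they have to be found in the camera images.
- tray: wooden tray fixed to the table, outside 128 (its x) x 176 (its y) mm, rim 72 mm above the table, floor and walls 8 mm thick. Origin: centre of its underside; z up; +y points to its left end as the robot sees it. Each end wall has a central hand-hold notch 72 mm wide cut down to 48 mm above the table, so that fingers can pass there
- tray_middle (a point): middle of the tray's mouth, at rim height; axes as the tray's. Inside, the tray is 112 (x) x 160 (y) mm, split along y by two dividers 4 mm thick, tops 42 mm above the table, into compartments 52, 48 and 52 mm wide, centred at y = +54, 0, -54 mm. A spice jar already lies in the middle one, its top 53 mm above the table
- pad_thin: thin cork pad, 108 x 50 x 5 mm, fixed on the floor of one of the two outer compartments. Origin: centre of its underside, 8 mm above the table. The bigger tin goes here, its top then 3 mm below the rim
- pad_thick: thick cork pad, 108 x 50 x 19 mm, fixed on the floor of the other outer compartment. Origin: centre of its underside, 8 mm above the table. The smaller tin goes here, its top then 3 mm below the rim
- tin_large_centre (a point): centre of the bigger plain metal tin, a block 56 (x) x 46 (y) x 104 (z, its length) mm with a lid at its +z end. It starts standing on end, 104 mm tall. In the tray its length lies along the tray's x axis, its 46 mm width across the compartment, and it is 56 mm high. 0.11 to 0.22 kg
- tin_small_centre (a point): centre of the smaller plain metal tin, a block 104 (x, its length) x 46 (y) x 42 (z) mm with a lid at one end. It starts lying on its 104 x 46 mm side, 42 mm high, as it shall lie in the tray (length along the tray's x axis). 0.09 to 0.18 kg
- straightedge_centre (a point): centre of the plain wooden straightedge, a bar 180 (x) x 22 (y) x 16 (z) mm, lying flat on the table. For the sweep it lies across the tray (its length along the tray's x axis) on the two long side walls, its centre 80 mm above the table. About 0.07 kg
- packed_jar: spice jar, 46 mm diameter, 106 mm long, lying loose in the tray's middle compartment along the tray's x axis; it stays there. Origin: centre of its foot; z runs along the jar to its cap
- power_strip: bystander: white power strip fixed to the table, 62 (its x) x 301 (its y) x 50 mm high. Origin on the table; it reaches 167 mm from there along its +y, which points to the robot, and 134 mm the other way
- jar_a: bystander: squat jar, 68 mm diameter, 84 mm tall, standing on the table; origin under its centre
- jar_b: bystander: taller jar, 71 mm diameter, 110 mm tall, standing on the table; origin under its centre
- jar_c: bystander: small spice jar, 46 mm diameter, 106 mm tall, standing on the table; origin under its centre
There are look-alikes about, which are no part of the job. What is shaped like the packed_jar but yellow is not meant. Of the things shaped like the part that bears straightedge_centre, the wooden one is meant.

How it is judged:
On the way, in this order (a step that is already met when the one before it is completed fails the run):
1. the bigger tin lies on its side on the table, let go (angle between tin_large_centre's own z axis and vertical above 1.45 rad and height (world z) of tin_large_centre below 0.032 m and contact force between the fingers and tin_large below 0.1 N), for 0.2 s.
2. both tins are packed on their pads, below the rim, let go (horizontal distance between tin_large_centre and pad_thin below 0.01 m and z of tin_large_centre in the frame of tray between 0.036 and 0.0435 m and angle between the z axis of tin_large_centre and the x axis of tray, either way round below 0.06 rad and horizontal distance between tin_small_centre and pad_thick below 0.01 m and z of tin_small_centre in the frame of tray between 0.043 and 0.0505 m and angle between the x axis of tin_small_centre and the x axis of tray, either way round below 0.06 rad and contact force between the fingers and tin_large below 0.1 N and contact force between the fingers and tin_small below 0.1 N), for 0.2 s.
3. the straightedge lies across the rim at the left end (y of straightedge_centre in the frame of tray between 0.066 and 0.12 m and z of straightedge_centre in the frame of tray between 0.075 and 0.086 m and x of straightedge_centre in the frame of tray between -0.024 and 0.024 m and angle between the x axis of straightedge_centre and the x axis of tray, either way round below 0.2 rad), for 0.05 s.
4. it passes along the rim over the left tin (y of straightedge_centre in the frame of tray between 0.034 and 0.06 m and z of straightedge_centre in the frame of tray between 0.075 and 0.086 m and x of straightedge_centre in the frame of tray between -0.024 and 0.024 m and angle between the x axis of straightedge_centre and the x axis of tray, either way round below 0.2 rad), for 0.05 s.
5. it passes along the rim over the right tin (y of straightedge_centre in the frame of tray between -0.062 and -0.03 m and z of straightedge_centre in the frame of tray between 0.075 and 0.086 m and x of straightedge_centre in the frame of tray between -0.024 and 0.024 m and angle between the x axis of straightedge_centre and the x axis of tray, either way round below 0.2 rad), for 0.05 s.
6. it reaches the right end (y of straightedge_centre in the frame of tray between -0.12 and -0.066 m and z of straightedge_centre in the frame of tray between 0.075 and 0.086 m and x of straightedge_centre in the frame of tray between -0.024 and 0.024 m and angle between the x axis of straightedge_centre and the x axis of tray, either way round below 0.2 rad), for 0.05 s.
At the end, for the whole second after the job is handed in: both tins lie in the tray on their own pads (within 10 mm), level and parallel to the tray's x axis (within 0.06 rad), nothing above the rim; the spice jar still lies in the middle compartment; the straightedge lies flat on the table; everything let go (horizontal distance between tin_large_centre and pad_thin below 0.01 m and z of tin_large_centre in the frame of tray between 0.036 and 0.0435 m and angle between the z axis of tin_large_centre and the x axis of tray, either way round below 0.06 rad and horizontal distance between tin_small_centre and pad_thick below 0.01 m and z of tin_small_centre in the frame of tray between 0.043 and 0.0505 m and angle between the x axis of tin_small_centre and the x axis of tray, either way round below 0.06 rad and y of packed_jar in the frame of tray between -0.02 and 0.02 m and z of packed_jar in the frame of tray between 0.02 and 0.042 m and height (world z) of straightedge_centre below 0.016 m and angle between straightedge_centre's own x axis and vertical above 1.45 rad); the robot touches nothing.
It fails at once if the squat jar standing on the table is shoved more than 4 cm or tipped over (distance of jar_a from where it was at the start of the episode above 0.04 m or angle between jar_a's own z axis and vertical above 0.35 rad).
It fails at once if the taller jar standing on the table is shoved more than 4 cm or tipped over (distance of jar_b from where it was at the start of the episode above 0.04 m or angle between jar_b's own z axis and vertical above 0.35 rad).
It fails at once if the small spice jar standing on the table is shoved more than 4 cm or tipped over (distance of jar_c from where it was at the start of the episode above 0.04 m or angle between jar_c's own z axis and vertical above 0.35 rad).
It also fails if it takes over 72 s, if anything falls off the work surface, if the arm or the gripper's body presses on something with over 40 N, if the wrist force passes 120 N, or if a joint passes its speed limit or range.

## Working session

There is one attempt and no reset: what is moved stays moved. The work goes in short steps, Python scripts to look and compute and a tool call to move; the robot and the scene stay as the last step left them, time stands still between calls to the robot, and variables do not carry over. Pictures are saved under pics/ and viewed, about 8 in all and at most 12, crops included, and the job is handed in when it is done.

Besides the shell and the picture viewer there is one more tool, called as name(argument=value, ...), one argument or row to a line, values as JSON. drive_tool: Moves the arm, as the interface text tells. Its arguments: {"type":"object","properties":{"moves":{"type":"array","items":{"type":"array"}}},"required":["moves"]}

```bash
mkdir -p pics && cat > h.py <<'E'
from bench import *
import numpy as np, cv2
from scipy.spatial.transform import Rotation as R
def cloud(s):
    z=s["z_map"];K=s["camera_matrix"];v,u=np.indices(z.shape)
    c=np.stack([(u-K[0,2])/K[0,0]*z,(v-K[1,2])/K[1,1]*z,z],-1)
    M=cv2.Rodrigues(np.array(s["rvec"],float))[0]
    w=(c-np.ravel(s["tvec"]))@M; w[z==0]=np.nan
    return w
def proj(s,P):
    return cv2.projectPoints(np.array(P,float).reshape(-1,3),np.array(s["rvec"],float),np.array(s["tvec"],float),s["camera_matrix"],None)[0][:,0]
def save(s,n,box=None,f=1):
    im=s["pixels"][:,:,::-1]
    if box: im=im[box[1]:box[3],box[0]:box[2]]
    cv2.imwrite("pics/"+n,cv2.resize(im,None,fx=f,fy=f,interpolation=cv2.INTER_CUBIC))
E
python3 - <<'E'
from h import *
for n in("top","side"):
    s=snapshot(n); save(s,n+"0.png"); np.savez(n+"0.npz",**s)
    M=cv2.Rodrigues(np.array(s["rvec"]))[0]; print(n,-M.T@np.ravel(s["tvec"]),M[2])
print(get_state())
E
```

```text
top [0.44992297 0.11705996 1.15373648] [ 0.07044216 -0.0259984  -0.99717701]
side [-0.10866929 -0.95034378  0.75083036] [ 0.46166985  0.74699318 -0.47839538]
{'time': 0.1, 'joint_positions': array([ 9.41899198e-01,  2.45758233e-01,  1.55890256e+00, -2.79337321e-05,
        1.33870575e+00, -1.74126725e-01]), 'qvel': array([-0.0017671 , -0.00189618, -0.00276937,  0.00090448, -0.0020209 ,
        0.00076216]), 'effort': array([-5.63089611e-05, -4.30669427e+01, -3.27129579e+01, -1.85408544e-04,
        2.78064901e-03, -9.53006037e-06]), 'position': array([0.28523158, 0.58351279, 0.23227594]), 'tool_rot': array([ 8.48306884e-01,  5.29504149e-01, -8.17299785e-04,  3.44784867e-04]), 'ft_force': array([-0.51639579,  0.07586828, -0.19786331]), 'wrist_torque': array([ 0.01726806, -0.00571163,  0.02382358]), 'gripper_width': 0.9978585179129865}
```

View pics/top0.png

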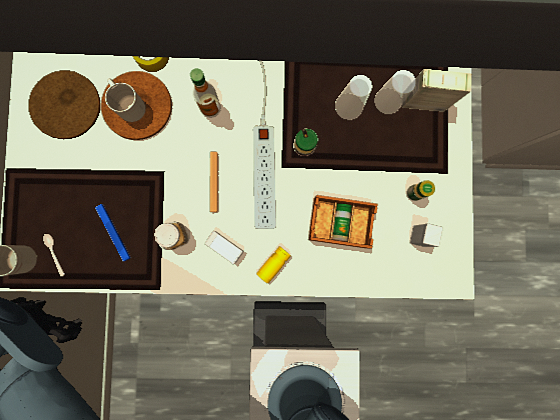

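View pics/side0.png

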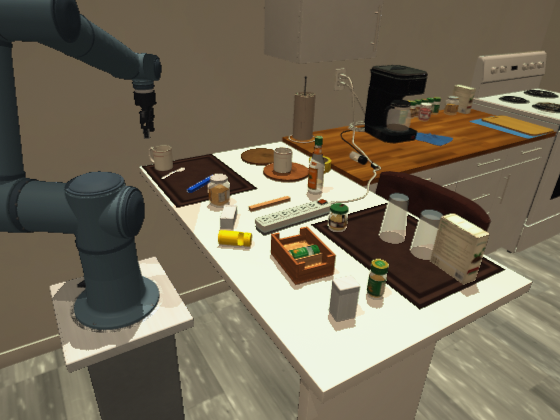

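The top view shows the tray at (342,222) and the standing bigger tin at (428,235). The smaller tin lies at (225,247). There are two bars: wood at (214,182) and blue at (112,232); the wooden one fits the description. The yellow jar at (274,264) is a decoy, since the packed one is green at (342,222). I'll enlarge the work area to confirm, and measure.

```bash
python3 - <<'E'
from h import *
s=dict(np.load("top0.npz")); save(s,"crop1.png",(150,125,450,285),2.6)
W=cloud(s); px=s["pixels"]
print("table z",np.nanmedian(W[270:285,330:400,2]))
def rep(name,box,lo,hi,er=0):
    x0,y0,x1,y1=box; w=W[y0:y1,x0:x1]; m=((w[...,2]>lo)&(w[...,2]<hi)).astype(np.uint8)
    n,l,st,_=cv2.connectedComponentsWithStats(m); k=1+np.argmax(st[1:,4]); m=l==k
    p=w[m]; r=cv2.minAreaRect(p[:,:2].astype(np.float32)*1000)
    print(name,np.round(r[0],1),np.round(r[1],1),round(r[2],1),"z",np.round(np.percentile(p[:,2],[5,50,95]),4),m.sum())
rep("tinL",(405,215,450,255),.09,.12)
rep("tinS",(195,222,250,270),.03,.055)
rep("edge",(200,140,225,220),.008,.03)
rep("edgeblue",(90,195,135,270),.008,.03)
rep("trayrim",(300,185,385,255),.064,.085)
rep("jarmid",(330,195,355,245),.046,.062)
rep("cellL",(310,195,335,245),.005,.035)
rep("cellR",(350,195,375,245),.005,.035)
rep("strip",(240,115,285,235),.035,.07)
rep("green jar",(285,120,325,160),.06,.12)
rep("jar171",(150,215,190,255),.06,.13)
rep("jar421",(400,175,440,210),.08,.13)
rep("yellow",(255,242,295,285),.03,.06)
E
```

```text
table z 1.4920630452107255e-05
tinL [ 488.3 -331.4] [47.5 57.3] 77.8 z [0.096  0.1032 0.1071] 385
tinS [440.7 245.5] [104.2  46.6] 55.9 z [0.0382 0.0421 0.0457] 601
edge [632.9 283.8] [176.7  18.8] 2.1 z [0.0126 0.016  0.0195] 418
edgeblue [474.4 571.2] [181.   27.2] 29.7 z [0.0114 0.0182 0.022 ] 528
trayrim [571.6 -99.4] [175.4  27.5] 83.6 z [0.0671 0.0715 0.0752] 232
jarmid [524.  -92.3] [ 42.  111.1] 89.1 z [0.047  0.0513 0.0555] 418
cellL [528.7 -41.6] [ 50.7 110.7] 83.2 z [0.0226 0.0268 0.0308] 652
cellR [ 515.9 -151.1] [ 48.4 110.2] 83.6 z [0.0091 0.0133 0.0271] 655
strip [653.  135.1] [311.9  63.2] 2.6 z [0.0382 0.043  0.048 ] 2233
green jar [747.4  17.9] [61.  62.1] 43.5 z [0.0731 0.0861 0.0896] 424
jar171 [470.6 388.8] [69.8 68.8] 24.6 z [0.0732 0.1087 0.1126] 669
jar421 [ 616.3 -313.8] [43.2 43.9] 41.7 z [0.0891 0.1046 0.1082] 251
yellow [394.5 102.2] [ 45.2 105.7] 51.5 z [0.033  0.0423 0.0477] 560
```

View pics/crop1.png

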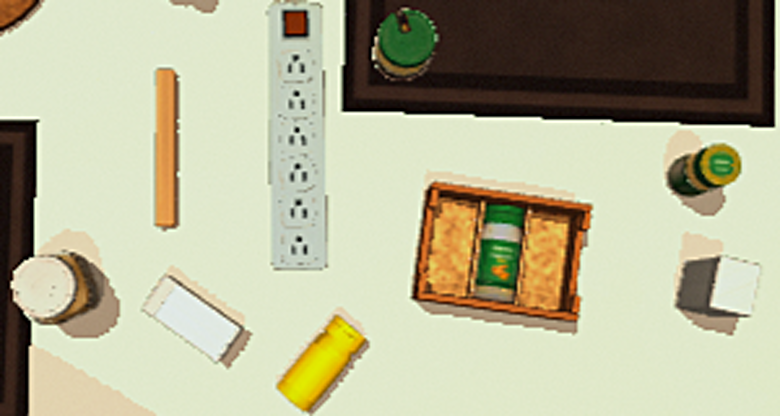

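The crop confirms the wooden bar, and the green packed jar in the middle cell. The left cell floor reads 0.027, so that's the thick pad and takes the smaller tin. The right reads 0.013, so that's the thin pad and takes the bigger tin. Next I refine the tray and tins, using the side view as a second measurement.

```bash
cat >> h.py <<'E'
def to(p,yaw=None,Rt=None):
    s=get_state();Rc=R.from_quat(s["tool_rot"])
    if yaw is not None:
        a=np.radians(yaw);c,d=np.cos(a),np.sin(a);Rt=R.from_matrix([[c,d,0],[d,-c,0],[0,0,-1]])
    print("t%.1f"%s["time"],"pos",np.round(s["position"],4),"w%.3f"%s["gripper_width"],"F",np.round(s["ft_force"],1),"q",np.round(s["joint_positions"],2))
    print("shift(now axes)",np.round(Rc.inv().apply(np.array(p)-s["position"]),4))
    if Rt is not None: print("turn",np.round((Rc.inv()*Rt).as_rotvec(degrees=True),1),"shift after turn",np.round(Rt.inv().apply(np.array(p)-s["position"]),4))
E
python3 - <<'E'
from h import *
s=dict(np.load("top0.npz")); W=cloud(s)
w=W[190:258,300:388]; m=(w[...,2]>.066)&(w[...,2]<.08); p=w[m]
r=cv2.minAreaRect(p[:,:2].astype(np.float32)*1000); print("tray rim",r)
# refine: ray-cast rim pixels onto z=.072
def cast(s,uv,z):
    K=s["camera_matrix"];M=cv2.Rodrigues(np.array(s["rvec"],float))[0];C=-M.T@np.ravel(s["tvec"])
    d=np.c_[(uv[:,0]-K[0,2])/K[0,0],(uv[:,1]-K[1,2])/K[1,1],np.ones(len(uv))]@M
    return C+d*((z-C[2])/d[:,2])[:,None]
v,u=np.nonzero(m); q=cast(s,np.c_[u+300,v+190].astype(float),.072)
print("tray cast",cv2.minAreaRect(q[:,:2].astype(np.float32)*1000))
def castbox(n,box,lo,hi,z):
    x0,y0,x1,y1=box;w=W[y0:y1,x0:x1];m=((w[...,2]>lo)&(w[...,2]<hi));v,u=np.nonzero(m)
    q=cast(s,np.c_[u+x0,v+y0].astype(float),z);r=cv2.minAreaRect(q[:,:2].astype(np.float32)*1000);print(n,np.round(r[0],1),np.round(r[1],1),round(r[2],1))
castbox("tinL",(405,215,450,255),.09,.12,.104)
castbox("tinS",(195,222,250,270),.03,.055,.042)
castbox("edge",(200,140,225,220),.008,.03,.016)
t=dict(np.load("side0.npz")); V=cloud(t)
def sel(n,c,rad,lo,hi):
    d=V[...,:2]-np.array(c); m=(np.hypot(d[...,0],d[...,1])<rad)&(V[...,2]>lo)&(V[...,2]<hi)
    p=V[m]; r=cv2.minAreaRect(p[:,:2].astype(np.float32)*1000); print("side",n,np.round(r[0],1),np.round(r[1],1),round(r[2],1),"z",np.round(np.median(p[:,2]),4),m.sum())
sel("tinL",(.488,-.331),.06,.099,.115)
sel("tinS",(.441,.245),.07,.036,.06)
sel("rim",(.522,-.096),.13,.067,.078)
sel("edge",(.633,.284),.12,.012,.025)
sel("thick",(.529,-.042),.03,.018,.034)
sel("thin",(.516,-.151),.03,.006,.02)
to([.45,.4,.25],-102)
E
```

```text
tray rim ((521.31298828125, -93.31818389892578), (175.5302276611328, 128.1785125732422), 83.20042419433594)
tray cast ((521.14111328125, -92.97242736816406), (176.09288024902344, 127.7733154296875), 83.20037078857422)
tinL [ 488.1 -328.2] [50.7 57.7] 78.3
tinS [440.8 244.9] [104.  47.] 56.0
edge [632.4 283.7] [175.4  17.7] 2.0
side tinL [ 487.9 -336.6] [47.5 57.3] 78.8 z 0.1035 291
side tinS [440.7 238.1] [111.4  46.6] 56.1 z 0.0411 199
side rim [520.2 -99. ] [180.5 131. ] 82.4 z 0.0711 301
side edge [631.9 277.3] [177.4  25.7] 2.3 z 0.0152 131
side thick [532.1 -33.9] [36.2 54.9] 83.5 z 0.027 111
side thin [ 527.6 -130.3] [10.7 30.6] 83.4 z 0.0132 30
t0.1 pos [0.2852 0.5835 0.2323] w0.998 F [-0.5  0.1 -0.2] q [ 0.94  0.25  1.56 -0.    1.34 -0.17]
shift(now axes) [-0.0925  0.2286 -0.0176]
turn [1.000e-01 0.000e+00 1.659e+02] shift after turn [ 0.1452 -0.1993 -0.0177]
```

drive_tool(
  moves=[
    [[0,0,0],[-0.0154,0.0381,-0.003],1],
    [[0,0,0],[-0.0154,0.0381,-0.003],1],
    [[0,0,0],[-0.0154,0.0381,-0.003],1],
    [[0,0,0],[-0.0154,0.0381,-0.003],1],
    [[0,0,0],[-0.0154,0.0381,-0.003],1],
    [[0,0,0],[-0.0154,0.0381,-0.003],1],
    [[0,0,0],[-0.036,0.0146,0],1],
    [[0,0,0],[-0.036,0.0146,0],1],
    [[0,0,0],[-0.036,0.0146,0],1],
    [[0,0,0],[-0.036,0.0146,0],1],
    [[0,0,0],[-0.036,0.0146,0],1],
    [[0,0,0],[-0.036,0.0146,0],1],
    [[0,0,0],[-0.036,0.0146,0],1],
    [[0,0,0],[-0.036,0.0146,0],1],
    [[0,0,0],[-0.036,0.0146,0],1],
    [[0,0,0],[-0.036,0.0146,0],1],
    [[0,0,0],[-0.036,0.0146,0],1],
    [[0,0,0],[-0.036,0.0146,0],1],
    [[0,0,0],[-0.036,0.0146,0],1],
    [[0,0,0],[-0.036,0.0146,0],1],
  ],
)

```text
time: 1.77
position: [0.4117, -0.1438, 0.2511]
tool_rot: [0.848, 0.529, 0.0, 0.0]
ft_force: [1.2, -0.0, -0.1]
gripper_width: 1.001
```

drive_tool(
  moves=[
    [[0,0,7],[-0.036,0.0146,0],1],
    [[0,0,7],[-0.03,0.018,0],1],
    [[0,0,7],[-0.02,0.02,0],1],
    [[0,0,7],[0,0,0],1],
    [[0,0,7],[0,0,0],1],
    [[0,0,7],[0,0,0],1],
    [[0,0,7],[0,0,0],1],
    [[0,0,7],[0,0,0],1],
    [[0,0,7],[0,0,0],1],
    [[0,0,7],[0,0,0],1],
    [[0,0,7],[0,0,0],1],
    [[0,0,7],[0,0,0],1],
    [[0,0,7],[0,0,0],1],
    [[0,0,7],[0,0,0],1],
    [[0,0,7],[0,0,0],1],
    [[0,0,7],[0,0,0],1],
    [[0,0,7],[0,0,0],1],
    [[0,0,7],[0,0,0],1],
    [[0,0,7],[0,0,0],1],
    [[0,0,7],[0,0,0],1],
  ],
)

```text
time: 3.43
position: [0.4108, -0.2437, 0.2508]
tool_rot: [0.786, -0.618, -0.0, -0.0]
ft_force: [-0.0, 0.4, 0.6]
gripper_width: 1.0
```

drive_tool(
  moves=[
    [[0,0,6.4],[0,0,0],1],
    [[0,0,6.4],[0,0,0],1],
    [[0,0,6.4],[0,0,0],1],
    [[0,0,6.4],[0,0,0],1],
    [[7.1,0,0],[0,0,0],1],
    [[7.1,0,0],[0,0,0],1],
    [[7.1,0,0],[0,0,0],1],
    [[7.1,0,0],[0,0,0],1],
    [[7.1,0,0],[0,0,0],1],
    [[7.1,0,0],[0,0,0],1],
    [[7.1,0,0],[0,0,0],1],
    [[0,0,0],[0,0,0],1],
  ],
)

```text
time: 4.43
position: [0.4086, -0.242, 0.2458]
tool_rot: [-0.572, 0.706, -0.324, 0.266]
ft_force: [-1.1, 0.3, -1.7]
gripper_width: 1.001
```

```bash
python3 - <<'E'
from h import *
a=np.radians(-11.9);tx=np.array([np.cos(a),np.sin(a),0]);ez=np.array([0,0,1.]);th=np.radians(50)
C=np.array([.488,-.333,.052]);g=C-.012*tx+.012*ez;tz=np.sin(th)*tx-np.cos(th)*ez
X=-np.array([-np.sin(a),np.cos(a),0]);Rt=R.from_matrix(np.c_[X,np.cross(tz,X),tz])
tcp=g-.006*tz
print(tcp); to(tcp-.09*tz,Rt=Rt); to(tcp,Rt=Rt)
E
```

```text
[ 0.4717604  -0.32957778  0.06785673]
t4.4 pos [ 0.4086 -0.242   0.2458] w1.001 F [-1.1  0.3 -1.7] q [-1.13 -0.67  2.47  0.86  0.94  0.27]
shift(now axes) [0.0733 0.084  0.0859]
turn [ 0.5  0.3 -0.2] shift after turn [0.0726 0.0849 0.0855]
t4.4 pos [ 0.4086 -0.242   0.2458] w1.001 F [-1.1  0.3 -1.7] q [-1.13 -0.67  2.47  0.86  0.94  0.27]
shift(now axes) [0.0737 0.0833 0.1759]
turn [ 0.5  0.3 -0.2] shift after turn [0.0726 0.0849 0.1755]
```

drive_tool(
  moves=[
    [[0,0,0],[0.0182,0.0,0.02],1],
    [[0,0,0],[0.0182,0.0,0.02],1],
    [[0,0,0],[0.0182,0.021,0.02],1],
    [[0,0,0],[0.0182,0.021,0.02],1],
    [[0,0,0],[0,0.021,0],1],
    [[0,0,0],[0,0.021,0],1],
    [[0,0,0],[0,0,0],1],
    [[0,0,0],[0,0,0],1],
  ],
)

```text
time: 5.1
position: [0.4031, -0.3167, 0.1352]
tool_rot: [-0.573, 0.704, -0.324, 0.266]
ft_force: [0.5, -0.0, -0.1]
gripper_width: 1.004
```

```bash
python3 - <<'E'
from h import *
to([ 0.4718,-0.3296,0.0679])
for n in("top","side"):
    s=snapshot(n);
    if n=="side": save(s,"side1.png",(230,160,430,340),3)
E
```

```text
t5.1 pos [ 0.4031 -0.3167  0.1352] w1.004 F [ 0.5 -0.  -0.1] q [-1.24 -0.22  2.41  1.14  0.81 -0.24]
shift(now axes) [-0.001   0.0059  0.0968]
```

View pics/side1.png

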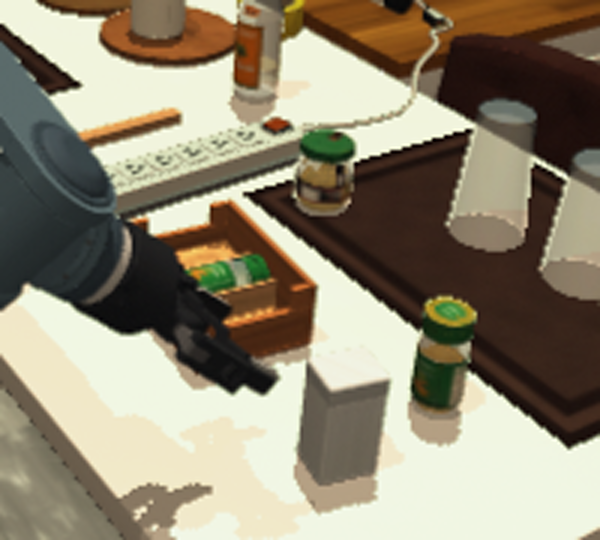

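The fingers (265,380 in the crop) are tilted and open in front of the tin (345,415), with clear space around. I'll go in and grip.

drive_tool(
  moves=[
    [[0,0,0],[-0.001,0.006,0.017],1],
    [[0,0,0],[0,0,0.02],1],
    [[0,0,0],[0,0,0.02],1],
    [[0,0,0],[0,0,0.02],1],
    [[0,0,0],[0,0,0.02],1],
    [[0,0,0],[0,0,0],1],
    [[0,0,0],[0,0,0],0.7],
    [[0,0,0],[0,0,0],0.3],
    [[0,0,0],[0,0,0],0.3],
    [[0,0,0],[0,0,0],0.2],
    [[0,0,0],[0,0,0],0.2],
    [[0,0,0],[0,0,0],0.2],
    [[0,0,0],[0,0,0],0.2],
  ],
)

```text
time: 6.28
position: [0.4719, -0.3308, 0.0699]
tool_rot: [-0.573, 0.703, -0.327, 0.266]
ft_force: [-3.3, 0.5, 7.6]
gripper_width: 0.523
```

drive_tool(
  moves=[
    [[0,0,0],[0,-0.023,-0.019],0.2],
    [[0,0,0],[0,-0.023,-0.019],0.2],
    [[0,0,0],[0,0,0],0.2],
    [[-6,0,0],[0,0,0],0.2],
    [[-6,0,0],[0,0,0],0.2],
    [[-6,0,0],[0,0,0],0.2],
    [[-6,0,0],[0,0,0],0.2],
    [[-6,0,0],[0,0,0],0.2],
    [[-6,0,0],[0,0,0],0.2],
    [[-6,0,0],[0,0,0],0.2],
    [[-6,0,0],[0,0,0],0.2],
    [[-6,0,0],[0,0,0],0.2],
    [[-6,0,0],[0,0,0],0.2],
    [[-6,0,0],[0,0,0],0.2],
    [[-6,0,0],[0,0,0],0.2],
    [[-6,0,0],[0,0,0],0.2],
    [[-6,0,0],[0,0,0],0.2],
    [[-6,0,0],[0,0,0],0.2],
  ],
)

```text
time: 7.78
position: [0.473, -0.3288, 0.1272]
tool_rot: [-0.599, 0.731, 0.254, -0.205]
ft_force: [-1.0, 0.0, -1.3]
gripper_width: 0.523
```

```bash
python3 - <<'E'
from h import *
a=np.radians(-11.9);tx=np.array([np.cos(a),np.sin(a),0]);ez=np.array([0,0,1.]);th=np.radians(50)
th=np.radians(-40);tz=np.sin(th)*tx-np.cos(th)*ez
X=-np.array([-np.sin(a),np.cos(a),0]);Rt=R.from_matrix(np.c_[X,np.cross(tz,X),tz])
# after laying: tin z -> +tx, tin x -> -ez ; grasp offset (-.012 tinx,+.012 tinz) -> up .012, forward .012
C=np.array([.43,-.28,.028]); tcp=C+.012*ez+.012*tx-.006*tz
print(tcp); to(tcp,Rt=Rt)
s=snapshot("side"); save(s,"side2.png",(230,140,430,320),3)
E
```

```text
[ 0.44551595 -0.28326972  0.04459627]
t7.8 pos [ 0.473  -0.3288  0.1272] w0.523 F [-1.   0.  -1.3] q [-0.68  0.57  1.44 -0.29  1.73  1.13]
shift(now axes) [-0.0388 -0.0227  0.0874]
turn [-1.9 -0.1  0.5] shift after turn [-0.0389 -0.0253  0.0866]
```

View pics/side2.png

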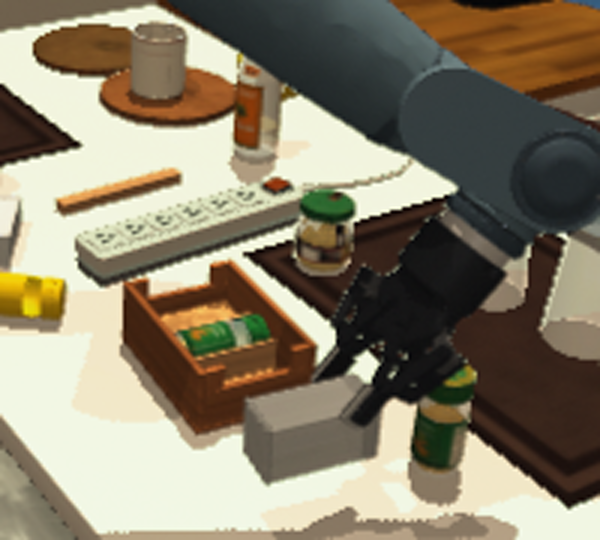

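drive_tool(
  moves=[
    [[-1.9,0,0.5],[-0.0097,-0.0063,0.02],0.2],
    [[0,0,0],[-0.0097,-0.0063,0.02],0.2],
    [[0,0,0],[-0.0097,-0.0063,0.02],0.2],
    [[0,0,0],[-0.0097,-0.0063,0.02],0.2],
    [[0,0,0],[0,0.002,0.002],0.2],
    [[0,0,0],[0,0,0],0.2],
    [[0,0,0],[0,0,0],0.2],
  ],
)

```text
time: 8.42
position: [0.4477, -0.2844, 0.0497]
tool_rot: [-0.593, 0.73, 0.263, -0.214]
ft_force: [-0.2, -1.1, -1.1]
gripper_width: 0.523
```

```bash
python3 - <<'E'
from h import *
to([ 0.44551595, -0.28326972 , 0.04459627])
E
```

```text
t8.4 pos [ 0.4477 -0.2844  0.0497] w0.523 F [-0.2 -1.1 -1.1] q [-0.65  0.61  1.56 -0.28  1.62  1.21]
shift(now axes) [-0.0006 -0.0014  0.0054]
```

drive_tool(
  moves=[
    [[0,0,0],[0,-0.0013,0.0015],0.2],
    [[0,0,0],[0,-0.0013,0.0015],0.2],
    [[0,0,0],[0,-0.0013,0.0015],0.2],
    [[0,0,0],[0,0,0],0.2],
    [[0,0,0],[0,0,0],0.2],
  ],
)

```text
time: 8.83
position: [0.4483, -0.2848, 0.0451]
tool_rot: [-0.593, 0.73, 0.263, -0.215]
ft_force: [1.1, -1.2, 5.5]
gripper_width: 0.527
```

drive_tool(
  moves=[
    [[0,0,0],[0,-0.0006,0.0008],0.2],
    [[0,0,0],[0,0,0],0.6],
    [[0,0,0],[0,0,0],0.8],
    [[0,0,0],[0,0,0],0.95],
    [[0,0,0],[0,0,0],0.95],
    [[0,0,0],[0,0,0],0.95],
    [[0,0,0],[0,0,-0.02],0.95],
    [[0,0,0],[0,0,-0.03],0.95],
    [[0,0,0],[0,0,-0.03],0.95],
    [[0,0,0],[0,0,-0.03],0.95],
    [[0,0,0],[0,0,-0.03],0.95],
    [[6.8,0,0],[0,0,-0.01],0.95],
    [[6.8,0,0],[0,0,0],0.95],
    [[6.8,0,0],[0,0,0],0.95],
    [[6.8,0,0],[0,0,0],0.95],
    [[6.8,0,0],[0,0,0],0.95],
    [[6.8,0,0],[0,0,0],0.95],
  ],
)

```text
time: 10.25
position: [0.542, -0.3037, 0.1585]
tool_rot: [-0.63, 0.776, -0.011, 0.007]
ft_force: [0.2, 0.6, -0.4]
gripper_width: 0.951
```

```bash
cat >> h.py <<'E'
def cast(s,uv,z):
    K=s["camera_matrix"];M=cv2.Rodrigues(np.array(s["rvec"],float))[0];C=-M.T@np.ravel(s["tvec"])
    d=np.c_[(uv[:,0]-K[0,2])/K[0,0],(uv[:,1]-K[1,2])/K[1,1],np.ones(len(uv))]@M
    return C+d*((z-C[2])/d[:,2])[:,None]
def rep(s,name,c,rad,lo,hi,z):
    W=cloud(s); d=W[...,:2]-np.array(c); m=(np.hypot(d[...,0],d[...,1])<rad)&(W[...,2]>lo)&(W[...,2]<hi)
    n,l,st,_=cv2.connectedComponentsWithStats(m.astype(np.uint8)); m=l==1+np.argmax(st[1:,4])
    v,u=np.nonzero(m); q=cast(s,np.c_[u,v].astype(float),z); r=cv2.minAreaRect(q[:,:2].astype(np.float32)*1000)
    print(name,np.round(r[0],1),np.round(r[1],1),round(r[2],1),"zmed %.4f"%np.median(W[m][:,2]),m.sum())
E
python3 - <<'E'
from h import *
t=snapshot("top");s=snapshot("side")
rep(t,"top",(.43,-.28),.08,.045,.065,.056);rep(s,"side",(.43,-.28),.08,.045,.065,.056)
save(t,"top3.png",(280,150,480,300),3)
to([.43,-.28,.2],-102)
E
```

```text
top [ 431.  -276.5] [ 50.  103.5] 78.4 zmed 0.0558 619
side [ 426.3 -288.9] [ 58.8 108. ] 77.4 zmed 0.0554 589
t10.3 pos [ 0.5387 -0.3021  0.1567] w0.951 F [-1.   0.1 -0.7] q [-0.7   0.24  1.71  0.01  1.18  1.08]
shift(now axes) [ 0.0007  0.1102 -0.0451]
turn [-0.9  0.   0.1] shift after turn [ 0.0009  0.1109 -0.0433]
```

View pics/top3.png

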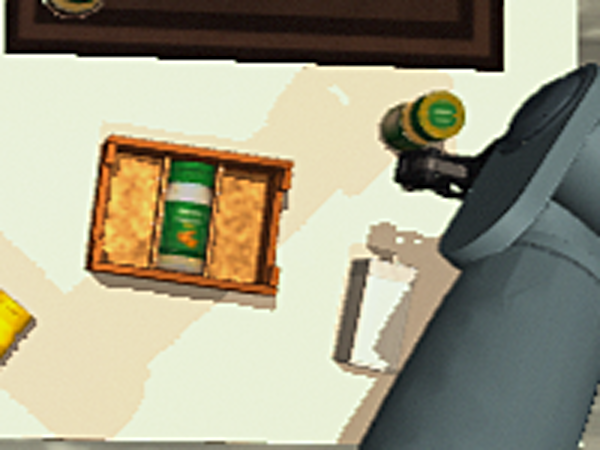

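The tin lies on its broad side at (380,310 in the crop), top at 0.056, released. I'll regrip it from above with a shallow grip near its top.

drive_tool(
  moves=[
    [[-0.9,0,0],[0.0005,0.037,-0.005],0.95],
    [[0,0,0],[0.0005,0.037,0],0.95],
    [[0,0,0],[0.0005,0.037,0],0.95],
    [[0,0,0],[0,0,0.03],0.95],
    [[0,0,0],[0,0,0.03],0.95],
    [[0,0,0],[0,0,0.02],0.95],
    [[0,0,0],[0,0,0],0.95],
    [[0,0,0],[0,0,0],0.95],
  ],
)

```text
time: 11.02
position: [0.4327, -0.2822, 0.0811]
tool_rot: [-0.631, 0.776, 0.0, -0.0]
ft_force: [0.3, -0.4, 0.6]
gripper_width: 0.949
```

```bash
python3 - <<'E'
from h import *
to([.430,-.281,.062],-101.9)
E
```

```text
t11.0 pos [ 0.4327 -0.2822  0.0811] w0.949 F [ 0.3 -0.4  0.6] q [-0.8   0.13  1.99  0.    1.02  0.98]
shift(now axes) [-0.0006  0.0029  0.0191]
turn [0.  0.  0.1] shift after turn [-0.0006  0.0029  0.0191]
```

drive_tool(
  moves=[
    [[0,0,0],[-0.0006,0.003,0.01],0.95],
    [[0,0,0],[0,0,0.009],0.95],
    [[0,0,0],[0,0,0],0.95],
    [[0,0,0],[0,0,0],0.6],
    [[0,0,0],[0,0,0],0.2],
    [[0,0,0],[0,0,0],0.2],
    [[0,0,0],[0,0,0],0.2],
    [[0,0,0],[0,0,0],0.2],
    [[0,0,0],[0,0,0],0.2],
    [[0,0,0],[0,0,-0.03],0.2],
    [[0,0,0],[0,0,-0.03],0.2],
    [[0,0,0],[0,0,-0.03],0.2],
    [[0,0,0],[0,0,0],0.2],
  ],
)

```text
time: 12.1
position: [0.4327, -0.2838, 0.1594]
tool_rot: [-0.631, 0.776, -0.007, 0.001]
ft_force: [0.9, -0.5, 1.2]
gripper_width: 0.203
```

```bash
python3 - <<'E'
from h import *
to([.5146,-.1496,.15],-96.8)
E
```

```text
t12.1 pos [ 0.4327 -0.2838  0.1594] w0.203 F [ 0.9 -0.5  1.2] q [-0.8   0.01  1.96  0.    1.16  0.98]
shift(now axes) [-0.1482 -0.0526  0.0089]
turn [-0.7 -0.5 -5. ] shift after turn [-0.143  -0.0655  0.0094]
```

```bash
python3 - <<'E'
from h import *
t=snapshot("top");s=snapshot("side")
rep(t,"top",(.43,-.28),.08,.045,.065,.056);rep(s,"side",(.43,-.28),.08,.045,.065,.056)
# lowest gripper points (black) from side camera near TCP
W=cloud(s);p=get_state()["position"];d=np.hypot(W[...,0]-p[0],W[...,1]-p[1]);m=(d<.035)&(W[...,2]>.07)
print(np.round(np.percentile(W[m][:,2],[0,2,5,20]),4),p)
save(s,"side4.png",(230,140,430,320),3)
E
```

```text
top [ 431.  -276.8] [ 49.4 103.5] 78.4 zmed 0.0559 561
side [ 426.9 -288.7] [ 57.4 106.8] 77.8 zmed 0.0556 586
[0.1549 0.1621 0.1685 0.203 ] [ 0.43042428 -0.28166862  0.1541798 ]
```

View pics/side4.png

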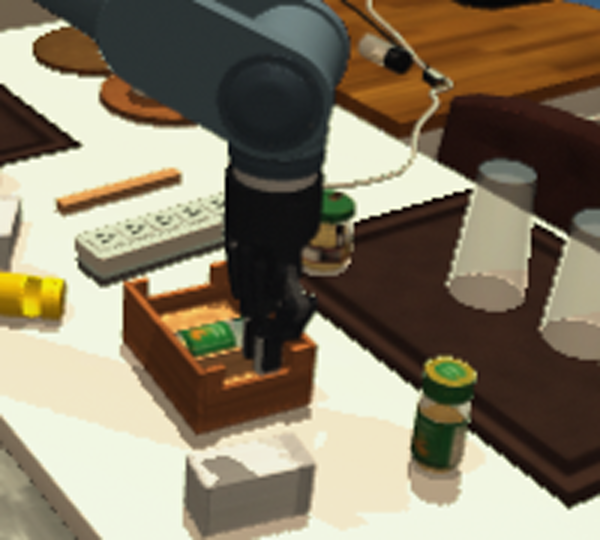

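```bash
python3 - <<'E'
from h import *
s=snapshot("side");st=get_state();p=st["position"]
for k in (0,.012,.018,.025): print(k,(proj(s,p-[0,0,k])[0]-[230,140])*3)
W=cloud(s)
for r in range(248,270,2): print(r,[ (int(s["pixels"][r,c].sum()),round(float(W[r,c,2]),3)) for c in range(308,330,3)])
to([.430,-.281,.062],-101.9)
E
```

```text
0 [255.10974133 363.93523096]
0.012 [254.06947478 375.91341279]
0.018 [253.55363393 381.85307834]
0.025 [252.95539506 388.74151852]
248 [(377, 0.053), (97, 0.186), (42, 0.189), (50, 0.208), (44, 0.219), (44, 0.228), (49, 0.228), (50, 0.225)]
250 [(406, 0.049), (63, 0.184), (47, 0.182), (51, 0.202), (46, 0.212), (43, 0.223), (45, 0.22), (47, 0.215)]
252 [(330, 0.048), (65, 0.179), (52, 0.175), (49, 0.198), (43, 0.208), (50, 0.209), (51, 0.204), (65, 0.206)]
254 [(258, 0.045), (40, 0.172), (123, 0.183), (75, 0.187), (46, 0.204), (62, 0.201), (101, 0.049), (186, 0.06)]
256 [(414, 0.042), (40, 0.165), (132, 0.177), (39, 0.183), (47, 0.181), (87, 0.181), (153, 0.044), (325, 0.072)]
258 [(212, 0.034), (39, 0.157), (159, 0.172), (40, 0.176), (49, 0.178), (111, 0.176), (125, 0.037), (147, 0.066)]
260 [(194, 0.029), (123, 0.153), (182, 0.167), (47, 0.172), (50, 0.172), (126, 0.024), (125, 0.03), (142, 0.059)]
262 [(199, 0.021), (205, 0.016), (193, 0.162), (41, 0.165), (53, 0.163), (146, 0.014), (175, 0.024), (145, 0.054)]
264 [(224, 0.013), (296, 0.012), (284, 0.156), (102, 0.161), (162, 0.157), (300, 0.048), (149, 0.048), (140, 0.045)]
266 [(513, 0.011), (413, 0.048), (312, 0.049), (228, 0.047), (138, 0.047), (139, 0.039), (135, 0.039), (123, 0.036)]
268 [(277, 0.048), (145, 0.045), (138, 0.043), (135, 0.041), (132, 0.041), (121, 0.034), (120, 0.032), (126, 0.031)]
t12.2 pos [ 0.4296 -0.2808  0.1525] w0.198 F [ 0.5  0.2 -1.2] q [-0.8   0.01  1.97  0.    1.16  0.98]
shift(now axes) [-0.     -0.0001  0.0905]
turn [-0.2 -0.1  0.1] shift after turn [ 0.0001 -0.0004  0.0905]
```

The fingers closed above the tin: the tips, at (268,368 in the crop), sit only a few mm beyond the TCP rather than 25 mm. The tin is undisturbed. I'll grip deeper and measure the tip depth.

drive_tool(
  moves=[
    [[0,0,0],[0,0,0.0],0.95],
    [[0,0,0],[0,0,0],0.95],
    [[0,0,0],[0,0,0],0.95],
    [[0,0,0],[0,0,0.03],0.95],
    [[0,0,0],[0,0,0.04],0.95],
    [[0,0,0],[0,0,0.02],0.95],
    [[0,0,0],[0,0,0.02],0.95],
    [[0,0,0],[0,0,0],0.95],
    [[0,0,0],[0,0,0],0.95],
    [[0,0,0],[0,0,0],0.6],
    [[0,0,0],[0,0,0],0.2],
    [[0,0,0],[0,0,0],0.2],
    [[0,0,0],[0,0,0],0.2],
    [[0,0,0],[0,0,0],0.2],
    [[0,0,0],[0,0,0],0.2],
  ],
)

```text
time: 13.5
position: [0.4311, -0.2822, 0.0445]
tool_rot: [-0.631, 0.776, -0.003, 0.001]
ft_force: [-0.5, 1.7, 6.1]
gripper_width: 0.519
```

```bash
python3 - <<'E'
from h import *
s=snapshot("side");p=get_state()["position"]
save(s,"side5.png",(270,240,350,320),7)
for k in (0,.01,.02): print(k,(proj(s,p-[0,0,k])[0]-[270,240])*7)
to([.430,-.281,.15],-101.9)
E
```

```text
0 [299.66833758 390.90458711]
0.01 [297.80751484 412.05819593]
0.02 [295.96293929 433.02710868]
t13.6 pos [ 0.4311 -0.2821  0.0445] w0.520 F [0.2 1.4 6.4] q [-0.8   0.19  2.01  0.    0.93  0.98]
shift(now axes) [-0.0006  0.0007 -0.1055]
turn [-0.3 -0.2  0.1] shift after turn [-0.0009  0.0013 -0.1055]
```

View pics/side5.png

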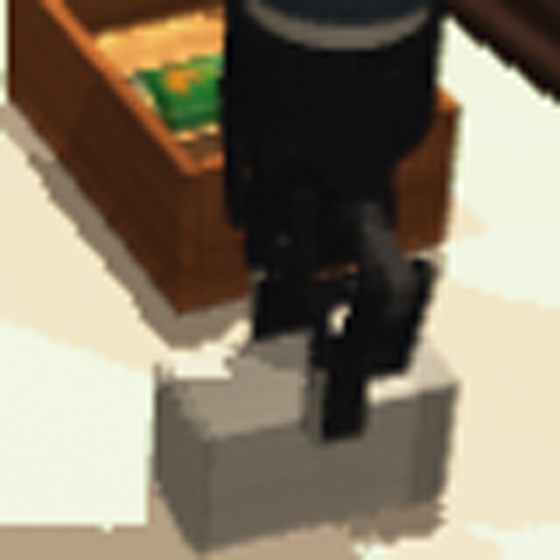

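The grip holds (width 0.52). The finger overlaps the tin by about 15 mm (tip at (340,438), tin edge at about (345,405)), which is right for the tray. I'll lift and carry it.

drive_tool(
  moves=[
    [[0,0,0],[0,0,-0.02],0.2],
    [[0,0,0],[0,0,-0.03],0.2],
    [[0,0,0],[0,0,-0.03],0.2],
    [[0,0,0],[0,0,-0.03],0.2],
    [[0,0,-1.3],[0,0,0],0.2],
    [[0,0,-1.3],[0,0,0],0.2],
    [[0,0,-1.3],[0,0,0],0.2],
    [[0,0,-1.2],[0,0,0],0.2],
    [[0,0,0],[0,0,0],0.2],
    [[0,0,0],[0,0,0],0.2],
  ],
)

```text
time: 14.38
position: [0.4291, -0.2804, 0.1512]
tool_rot: [-0.664, 0.747, -0.0, 0.0]
ft_force: [0.1, 0.4, -1.3]
gripper_width: 0.516
```

```bash
python3 - <<'E'
from h import *
to([.5146,-.1496,.15],-96.8)
E
```

```text
t14.4 pos [ 0.4291 -0.2804  0.1512] w0.516 F [ 0.1  0.4 -1.3] q [-0.8   0.01  1.97  0.    1.16  0.89]
shift(now axes) [-0.1399 -0.0696  0.0013]
turn [-0.   0.   0.1] shift after turn [-0.14   -0.0694  0.0012]
```

drive_tool(
  moves=[
    [[0,0,0],[-0.028,-0.0139,0],0.2],
    [[0,0,0],[-0.028,-0.0139,0],0.2],
    [[0,0,0],[-0.028,-0.0139,0],0.2],
    [[0,0,0],[-0.028,-0.0139,0],0.2],
    [[0,0,0],[-0.028,-0.0139,0],0.2],
    [[0,0,0],[0,0,0.03],0.2],
    [[0,0,0],[0,0,0.005],0.2],
    [[0,0,0],[0,0,0],0.2],
    [[0,0,0],[0,0,0],0.2],
  ],
)

```text
time: 15.13
position: [0.5146, -0.1504, 0.1172]
tool_rot: [-0.664, 0.748, -0.001, 0.0]
ft_force: [-0.1, 0.6, -1.1]
gripper_width: 0.517
```

```bash
python3 - <<'E'
from h import *
t=snapshot("top");s=snapshot("side");to([.5146,-.1496,.115],-96.8)
save(t,"top6.png",(295,175,395,265),7);cv2.imwrite("pics/s6.png",cv2.resize(s["pixels"][220:300,255:345,::-1],None,fx=6,fy=6))
a=cv2.imread("pics/top6.png");b=cv2.imread("pics/s6.png");h=min(len(a),len(b))
cv2.imwrite("pics/both6.png",cv2.resize(np.hstack([cv2.resize(a,(400,int(len(a)*400/a.shape[1]))),cv2.resize(b,(400,int(len(a)*400/a.shape[1])))]),None,fx=1,fy=1))
rep(t,"tin top",(.515,-.15),.075,.102,.125,.1135);rep(s,"tin side",(.515,-.15),.075,.102,.125,.1135)
E
```

```text
t15.2 pos [ 0.5155 -0.1511  0.1186] w0.514 F [ 0.2  0.4 -1.6] q [-0.5   0.12  1.93 -0.    1.09  1.19]
shift(now axes) [-0.0014  0.0011  0.0036]
turn [-0.2 -0.1  0. ] shift after turn [-0.0014  0.0011  0.0036]
tin top [ 552.4 -130.7] [32.8  8.2] 0.5 zmed 0.1149 26
tin side [ 504.  -174.3] [ 70.6 110.8] 61.2 zmed 0.1124 257
```

View pics/both6.png

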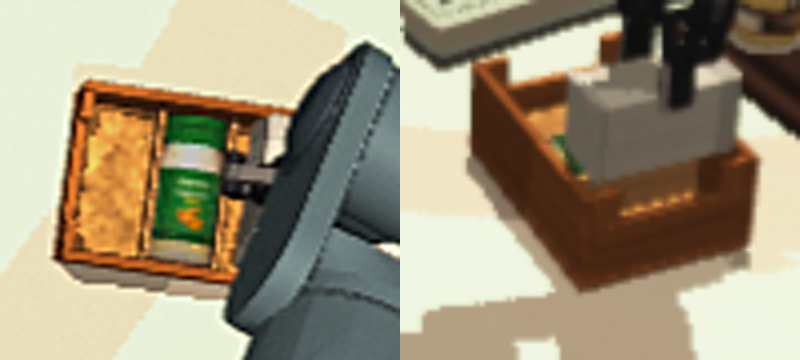

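```bash
python3 - <<'E'
from h import *
s=snapshot("side");to([.5146,-.1496,.0575],-96.8)
p=get_state()["position"]; zt=p[2]+.0115
px=s["pixels"].astype(int);grey=(px.max(-1)-px.min(-1)<40)&(px.sum(-1)>230)
W=cloud(s);d=np.hypot(W[...,0]-p[0],W[...,1]-p[1])
m=grey&(d<.075)&(W[...,2]>zt-.062)
v,u=np.nonzero(m);pts=np.c_[u,v].astype(np.int32)
hull=cv2.approxPolyDP(cv2.convexHull(pts),2.0,True)[:,0];print("hull",hull.tolist())
# predicted corners for tin at TCP
a=np.radians(-6.8);tx=np.array([np.cos(a),np.sin(a),0]);ty=np.array([-np.sin(a),np.cos(a),0])
for zz in(zt,zt-.056):
  print(np.round(proj(s,[ [*(p+i*.052*tx+j*.023*ty)[:2],zz] for i in(-1,1) for j in(-1,1)]),1).tolist())
# tray rim outer corners predicted
c=np.array([.521,-.096,0]);print("tray",np.round(proj(s,[[*(c+i*.064*tx+j*.088*ty)[:2],.072] for i in(-1,1) for j in(-1,1)]),1).tolist())
wood=(px[...,0]>px[...,2]+40)&(W[...,2]>.0)&(np.hypot(W[...,0]-.521,W[...,1]+.096)<.13)
v,u=np.nonzero(wood);print("trayhull",cv2.approxPolyDP(cv2.convexHull(np.c_[u,v].astype(np.int32)),2.0,True)[:,0].tolist())
print("tray0",np.round(proj(s,[[*(c+i*.064*tx+j*.088*ty)[:2],0] for i in(-1,1) for j in(-1,1)]),1).tolist())
E
```

```text
t15.3 pos [ 0.5157 -0.1512  0.1188] w0.520 F [-0.8 -0.4 -1.1] q [-0.5   0.12  1.93 -0.    1.09  1.19]
shift(now axes) [-0.0016  0.0015  0.0613]
turn [-0.3 -0.1  0. ] shift after turn [-0.0015  0.0012  0.0613]
hull [[291, 121], [297, 121], [324, 134], [334, 150], [331, 247], [327, 253], [300, 260], [292, 251]]
[[299.5, 243.6], [291.9, 235.4], [332.4, 236.1], [324.1, 228.3]]
[[298.4, 260.6], [291.0, 252.0], [330.6, 252.7], [322.5, 244.5]]
tray [[295.6, 264.2], [269.9, 233.2], [335.5, 254.3], [306.5, 225.4]]
trayhull [[318, 289], [300, 290], [282, 286], [258, 264], [258, 260], [297, 169], [339, 160], [343, 268], [339, 277]]
tray0 [[294.4, 285.0], [269.4, 252.6], [333.2, 274.5], [305.1, 244.4]]
```

drive_tool(
  moves=[
    [[0,0,0],[-0.0008,0.001,0.004],0.2],
    [[0,0,0],[0,0,0.004],0.2],
    [[0,0,0],[0,0,0.004],0.2],
    [[0,0,0],[0,0,0],0.2],
  ],
)

```text
time: 15.62
position: [0.5136, -0.149, 0.1046]
tool_rot: [-0.664, 0.747, -0.001, 0.0]
ft_force: [-1.3, -0.0, -2.2]
gripper_width: 0.514
```

drive_tool(
  moves=[
    [[0,0,0],[0,0,0.005],0.2],
    [[0,0,0],[0,0,0.005],0.2],
    [[0,0,0],[0,0,0.005],0.2],
    [[0,0,0],[0,0,0.005],0.2],
    [[0,0,0],[0,0,0.005],0.2],
    [[0,0,0],[0,0,0.005],0.2],
    [[0,0,0],[0,0,0],0.2],
  ],
)

```text
time: 16.2
position: [0.5136, -0.1489, 0.0742]
tool_rot: [-0.664, 0.747, -0.0, -0.0]
ft_force: [-0.2, 0.1, -0.9]
gripper_width: 0.521
```

Free down past the dividers (tin bottom about 0.030). I'll lower onto the pad.

drive_tool(
  moves=[
    [[0,0,0],[0,0,0.005],0.2],
    [[0,0,0],[0,0,0.005],0.2],
    [[0,0,0],[0,0,0.003],0.2],
    [[0,0,0],[0,0,0.001],0.2],
    [[0,0,0],[0,0,0],0.2],
    [[0,0,0],[0,0,0.001],0.2],
    [[0,0,0],[0,0,0],0.2],
  ],
)

```text
time: 16.78
position: [0.5146, -0.1494, 0.0607]
tool_rot: [-0.664, 0.747, -0.002, 0.0]
ft_force: [-0.6, 0.2, -0.8]
gripper_width: 0.517
```

drive_tool(
  moves=[
    [[0,0,0],[0,0,0.0015],0.2],
    [[0,0,0],[0,0,0.0015],0.2],
    [[0,0,0],[0,0,0.001],0.2],
    [[0,0,0],[0,0,0],0.2],
    [[0,0,0],[0,0,0],0.2],
  ],
)

```text
time: 17.2
position: [0.5146, -0.1494, 0.0576]
tool_rot: [-0.665, 0.747, -0.001, 0.0]
ft_force: [-3.6, 1.8, 6.1]
gripper_width: 0.519
```

drive_tool(
  moves=[
    [[0,0,0],[0,0,0],0.58],
    [[0,0,0],[0,0,0],0.64],
    [[0,0,0],[0,0,0],0.64],
    [[0,0,0],[0,0,0],0.64],
    [[0,0,0],[0,0,-0.01],0.64],
    [[0,0,0],[0,0,-0.03],0.64],
    [[0,0,0],[0,0,-0.04],0.7],
    [[0,0,0],[0,0,-0.04],0.95],
    [[0,0,0],[0,0,0],0.95],
    [[0,0,0],[0,0,0],0.95],
  ],
)

```text
time: 18.03
position: [0.5161, -0.1501, 0.1807]
tool_rot: [-0.665, 0.747, -0.005, 0.002]
ft_force: [-0.7, 0.2, 0.0]
gripper_width: 0.951
```

```bash
python3 - <<'E'
from h import *
to([.441,.242,.17],-34)
E
```

```text
t18.0 pos [ 0.5161 -0.1501  0.1807] w0.951 F [-0.7  0.2  0. ] q [-0.49  0.03  1.9  -0.    1.2   1.19]
shift(now axes) [-0.3807  0.1205  0.0079]
turn [ -0.4  -0.5 -62.7] shift after turn [-0.2815 -0.2831  0.0107]
```

drive_tool(
  moves=[
    [[0,0,0],[-0.038,0.012,0],0.95],
    [[0,0,0],[-0.038,0.012,0],0.95],
    [[0,0,0],[-0.038,0.012,0],0.95],
    [[0,0,0],[-0.038,0.012,0],0.95],
    [[0,0,0],[-0.038,0.012,0],0.95],
    [[0,0,0],[-0.038,0.012,0],0.95],
    [[0,0,0],[-0.038,0.012,0],0.95],
    [[0,0,0],[-0.038,0.012,0],0.95],
    [[0,0,0],[-0.038,0.012,0],0.95],
    [[0,0,0],[-0.038,0.012,0],0.95],
    [[0,0,-7],[0,0,0],0.95],
    [[0,0,-7],[0,0,0],0.95],
    [[0,0,-7],[0,0,0],0.95],
    [[0,0,-7],[0,0,0],0.95],
    [[0,0,-7],[0,0,0],0.95],
    [[0,0,-7],[0,0,0],0.95],
    [[0,0,-7],[0,0,0],0.95],
    [[0,0,-7],[0,0,0],0.95],
    [[0,0,-7],[0,0,0],0.95],
    [[0,0,0],[0,0,0],0.95],
  ],
)

```text
time: 19.7
position: [0.4385, 0.242, 0.1744]
tool_rot: [0.957, -0.289, 0.0, 0.001]
ft_force: [0.2, -0.4, 0.4]
gripper_width: 0.951
```

```bash
python3 - <<'E'
from h import *
to([.441,.242,.0305],-34)
t=snapshot("top");save(t,"top7.png",(295,175,395,265),7)
rep(t,"tinL in tray",(.515,-.147),.062,.060,.08,.069)
W=cloud(t);px=t["pixels"].astype(int);g=(px.max(-1)-px.min(-1)<45)&(np.hypot(W[...,0]-.515,W[...,1]+.147)<.075)&(W[...,2]>.06)
v,u=np.nonzero(g);q=cast(t,np.c_[u,v].astype(float),.069);print("tin grey",cv2.minAreaRect(q[:,:2].astype(np.float32)*1000),np.median(W[g][:,2]))
E
```

```text
t19.7 pos [0.4385 0.242  0.1744] w0.951 F [ 0.2 -0.4  0.4] q [ 0.28 -0.04  1.98 -0.    1.2   0.87]
shift(now axes) [ 0.0019 -0.0016  0.1439]
turn [ 0.1 -0.1  0.4] shift after turn [ 0.0021 -0.0013  0.1439]
tinL in tray [ 514.8 -151.6] [ 59.4 123.1] 83.4 zmed 0.0691 722
tin grey ((515.7283325195312, -147.59228515625), (51.44762420654297, 108.39512634277344), 82.64945220947266) 0.06877462242093207
```

View pics/top7.png

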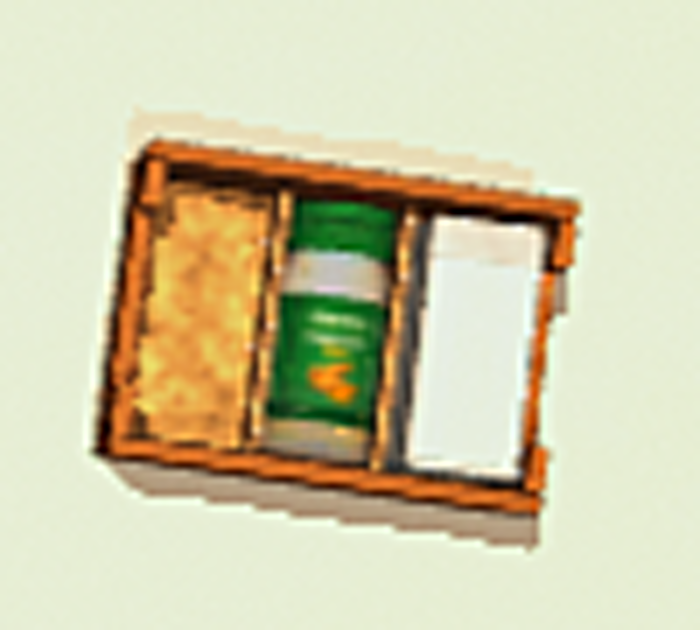

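The bigger tin lies flat in the right cell (crop 480,345), top at 0.069, parallel to the tray, and the jar is untouched. Next is the smaller tin.

drive_tool(
  moves=[
    [[0,0,0.4],[0.002,-0.0015,0.034],0.95],
    [[0,0,0],[0,0,0.04],0.95],
    [[0,0,0],[0,0,0.04],0.95],
    [[0,0,0],[0,0,0.02],0.95],
    [[0,0,0],[0,0,0.01],0.95],
    [[0,0,0],[0,0,0],0.95],
    [[0,0,0],[0,0,0],0.6],
    [[0,0,0],[0,0,0],0.2],
    [[0,0,0],[0,0,0],0.2],
    [[0,0,0],[0,0,0],0.2],
    [[0,0,0],[0,0,0],0.2],
    [[0,0,0],[0,0,0],0.2],
  ],
)

```text
time: 20.75
position: [0.4444, 0.2428, 0.0342]
tool_rot: [0.956, -0.294, 0.003, -0.001]
ft_force: [-0.1, -0.4, 7.8]
gripper_width: 0.519
```

```bash
python3 - <<'E'
from h import *
to([.441,.242,.14],-34)
E
```

```text
t20.8 pos [0.4444 0.2428 0.0342] w0.519 F [-0.1 -0.4  7.8] q [ 0.28  0.2   2.03 -0.    0.91  0.87]
shift(now axes) [-0.0017  0.0022 -0.1058]
turn [-0.2 -0.4 -0.1] shift after turn [-0.0023  0.0026 -0.1058]
```

drive_tool(
  moves=[
    [[0,0,0],[0,0,-0.03],0.2],
    [[0,0,0],[0,0,-0.04],0.2],
    [[0,0,0],[0,0,-0.04],0.2],
    [[0,0,0],[0,0,-0.01],0.2],
    [[0,0,7],[0,0,0],0.2],
    [[0,0,7],[0,0,0],0.2],
    [[0,0,7],[0,0,0],0.2],
    [[0,0,7],[0,0,0],0.2],
    [[0,0,7],[0,0,0],0.2],
    [[0,0,7],[0,0,0],0.2],
    [[0,0,7],[0,0,0],0.2],
    [[0,0,7],[0,0,0],0.2],
    [[0,0,7],[0,0,0],0.2],
    [[0,0,0],[0,0,0],0.2],
  ],
)

```text
time: 21.92
position: [0.4418, 0.2424, 0.1518]
tool_rot: [-0.661, 0.75, -0.002, 0.0]
ft_force: [-0.0, -0.9, -1.6]
gripper_width: 0.514
```

```bash
python3 - <<'E'
from h import *
to([.5274,-.041,.15],-96.9)
t=snapshot("top");W=cloud(t);p=get_state()["position"]
zt=p[2]+.008; px=t["pixels"].astype(int)
m=(px.max(-1)-px.min(-1)<45)&(px.sum(-1)>250)&(np.hypot(W[...,0]-p[0],W[...,1]-p[1])<.075)&(abs(W[...,2]-zt)<.012)
v,u=np.nonzero(m);q=cast(t,np.c_[u,v].astype(float),zt);print(cv2.minAreaRect(q[:,:2].astype(np.float32)*1000),np.median(W[m][:,2]),m.sum())
E
```

```text
t21.9 pos [0.4418 0.2424 0.1518] w0.514 F [-0.  -0.9 -1.6] q [ 0.28 -0.01  1.99 -0.    1.15  1.98]
shift(now axes) [ 0.2703 -0.1206  0.0025]
turn [-0.2 -0.1 -0.3] shift after turn [ 0.271  -0.119   0.0018]
((392.0151672363281, 244.8784942626953), (7.558432579040527, 30.31791877746582), 1.2499418258666992) 0.159561190657371 29
```

drive_tool(
  moves=[
    [[0,0,-0.3],[0.0338,-0.015,0],0.2],
    [[0,0,0],[0.0338,-0.015,0],0.2],
    [[0,0,0],[0.0338,-0.015,0],0.2],
    [[0,0,0],[0.0338,-0.015,0],0.2],
    [[0,0,0],[0.0338,-0.015,0],0.2],
    [[0,0,0],[0.0338,-0.015,0],0.2],
    [[0,0,0],[0.0338,-0.015,0],0.2],
    [[0,0,0],[0.0338,-0.015,0],0.2],
    [[0,0,0],[0,0,0.03],0.2],
    [[0,0,0],[0,0,0.008],0.2],
    [[0,0,0],[0,0,0],0.2],
    [[0,0,0],[0,0,0],0.2],
  ],
)

```text
time: 22.97
position: [0.5282, -0.0397, 0.114]
tool_rot: [-0.665, 0.747, -0.001, -0.0]
ft_force: [0.2, -0.1, -1.8]
gripper_width: 0.513
```

```bash
python3 - <<'E'
from h import *
to([.5274,-.041,.0612],-96.9)
s=snapshot("side");save(s,"side8.png",(255,200,345,295),6)
E
```

```text
t23.0 pos [ 0.5282 -0.0397  0.114 ] w0.513 F [ 0.2 -0.1 -1.8] q [-0.29  0.11  1.95 -0.    1.08  1.4 ]
shift(now axes) [0.0013 0.0007 0.0528]
turn [-0.  -0.1  0.2] shift after turn [0.0014 0.0007 0.0528]
```

View pics/side8.png

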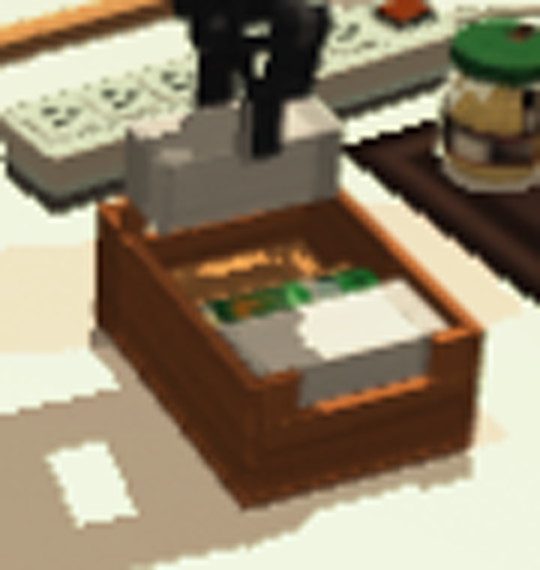

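The smaller tin hangs over the left cell (crop 235,170), lined up with the tray, and the big tin sits below the rim. I'll lower it.

drive_tool(
  moves=[
    [[0,0,0],[0.0013,0.0007,0.004],0.2],
    [[0,0,0],[0,0,0.004],0.2],
    [[0,0,0],[0,0,0.004],0.2],
    [[0,0,0],[0,0,0.004],0.2],
    [[0,0,0],[0,0,0.004],0.2],
    [[0,0,0],[0,0,0],0.2],
  ],
)

```text
time: 23.52
position: [0.5275, -0.0414, 0.0934]
tool_rot: [-0.664, 0.748, -0.001, -0.0]
ft_force: [0.6, -0.1, -1.7]
gripper_width: 0.515
```

drive_tool(
  moves=[
    [[0,0,0],[0,0,0.006],0.2],
    [[0,0,0],[0,0,0.006],0.2],
    [[0,0,0],[0,0,0.006],0.2],
    [[0,0,0],[0,0,0.006],0.2],
    [[0,0,0],[0,0,0.004],0.2],
    [[0,0,0],[0,0,0.001],0.2],
    [[0,0,0],[0,0,0],0.2],
    [[0,0,0],[0,0,0],0.2],
  ],
)

```text
time: 24.18
position: [0.5284, -0.0418, 0.0656]
tool_rot: [-0.664, 0.748, -0.002, 0.0]
ft_force: [-0.6, -0.3, -1.0]
gripper_width: 0.516
```

drive_tool(
  moves=[
    [[0,0,0],[0,0,0.002],0.2],
    [[0,0,0],[0,0,0.001],0.2],
    [[0,0,0],[0,0,0.001],0.2],
    [[0,0,0],[0,0,0.001],0.2],
    [[0,0,0],[0,0,0.0],0.2],
    [[0,0,0],[0,0,0],0.2],
  ],
)

```text
time: 24.68
position: [0.5284, -0.0417, 0.0613]
tool_rot: [-0.664, 0.748, -0.001, 0.0]
ft_force: [-3.5, 1.0, 5.3]
gripper_width: 0.514
```

drive_tool(
  moves=[
    [[0,0,0],[0,0,0],0.58],
    [[0,0,0],[0,0,0],0.64],
    [[0,0,0],[0,0,0],0.64],
    [[0,0,0],[0,0,0],0.64],
    [[0,0,0],[0,0,-0.01],0.64],
    [[0,0,0],[0,0,-0.03],0.64],
    [[0,0,0],[0,0,-0.03],0.7],
    [[0,0,-4.4],[0,0,-0.03],0.7],
    [[0,0,-4.4],[0,0,0],0.7],
    [[0,0,0],[0,0,0],0.7],
  ],
)

```text
time: 25.52
position: [0.5296, -0.042, 0.1637]
tool_rot: [0.72, -0.694, 0.004, -0.002]
ft_force: [-0.4, 0.2, 0.2]
gripper_width: 0.702
```

```bash
python3 - <<'E'
from h import *
to([.632,.281,.1],-88)
E
```

```text
t25.5 pos [ 0.5296 -0.042   0.1637] w0.702 F [-0.4  0.2  0.2] q [-0.29  0.04  1.92 -0.    1.17  1.24]
shift(now axes) [-0.3194 -0.1134  0.0634]
turn [-0.5 -0.2  0.1] shift after turn [-0.3193 -0.1136  0.0637]
```

drive_tool(
  moves=[
    [[0,0,0],[-0.0355,-0.0126,0],0.7],
    [[0,0,0],[-0.0355,-0.0126,0],0.7],
    [[0,0,0],[-0.0355,-0.0126,0],0.7],
    [[0,0,0],[-0.0355,-0.0126,0],0.7],
    [[0,0,0],[-0.0355,-0.0126,0],0.7],
    [[0,0,0],[-0.0355,-0.0126,0],0.7],
    [[0,0,0],[-0.0355,-0.0126,0],0.7],
    [[0,0,0],[-0.0355,-0.0126,0],0.7],
    [[0,0,0],[-0.0355,-0.0126,0],0.7],
    [[0,0,0],[0,0,0.03],0.7],
    [[0,0,0],[0,0,0.03],0.7],
    [[0,0,0],[0,0,0],0.7],
    [[0,0,0],[0,0,0],0.7],
  ],
)

```text
time: 26.6
position: [0.6281, 0.281, 0.097]
tool_rot: [0.719, -0.695, -0.0, 0.003]
ft_force: [-0.3, -0.1, -0.1]
gripper_width: 0.701
```

```bash
python3 - <<'E'
from h import *
t=snapshot("top")
rep(t,"tinS?",(.5274,-.041),.06,.060,.08,.069)
W=cloud(t);px=t["pixels"].astype(int)
for n,c in(("S",(.5274,-.041)),("L",(.5145,-.148))):
    g=(px.max(-1)-px.min(-1)<45)&(np.hypot(W[...,0]-c[0],W[...,1]-c[1])<.07)&(W[...,2]>.06)
    v,u=np.nonzero(g);q=cast(t,np.c_[u,v].astype(float),.069);print(n,cv2.minAreaRect(q[:,:2].astype(np.float32)*1000),np.median(W[g][:,2]))
to([.632,.281,.015],-88)
E
```

```text
tinS? [524.6 -33.9] [ 55.8 110.9] 83.4 zmed 0.0691 655
S ((764.5352783203125, -345.4635009765625), (111.0439453125, 898.1859741210938), 37.1338996887207) 0.06933472371842055
L ((515.7335815429688, -147.55133056640625), (51.530216217041016, 108.39512634277344), 82.64945220947266) 0.06863514075877247
t26.6 pos [0.6299 0.2812 0.0998] w0.697 F [ 0.5 -0.4 -0.1] q [ 0.26  0.47  1.53 -0.    1.14  1.8 ]
shift(now axes) [ 0.     -0.002   0.0848]
turn [-0.  -0.1 -0.1] shift after turn [ 0.0002 -0.002   0.0848]
```

drive_tool(
  moves=[
    [[0,0,0],[0,-0.002,0.03],0.7],
    [[0,0,0],[0,0,0.03],0.7],
    [[0,0,0],[0,0,0.015],0.7],
    [[0,0,0],[0,0,0.009],0.7],
    [[0,0,0],[0,0,0],0.7],
    [[0,0,0],[0,0,0],0.3],
    [[0,0,0],[0,0,0],0.0],
    [[0,0,0],[0,0,0],0.0],
    [[0,0,0],[0,0,0],0.0],
    [[0,0,0],[0,0,0],0.0],
    [[0,0,0],[0,0,0],0],
    [[0,0,0],[0,0,0],0],
    [[0,0,0],[0,0,0],0],
  ],
)

```text
time: 27.73
position: [0.634, 0.2819, 0.0181]
tool_rot: [0.719, -0.695, 0.002, -0.002]
ft_force: [-0.7, 0.0, 6.5]
gripper_width: -0.003
```

drive_tool(
  moves=[
    [[0,0,0],[0,0,-0.03],0.3],
    [[0,0,0],[0,0,-0.02],0.7],
    [[0,0,0],[0,0,0],0.7],
    [[0,0,0],[0,0,0],0.7],
    [[0,0,0],[0,0,0],0.7],
  ],
)

```text
time: 28.15
position: [0.6319, 0.2814, 0.0653]
tool_rot: [0.719, -0.695, 0.001, 0.0]
ft_force: [-0.4, 0.2, -1.0]
gripper_width: 0.693
```

```bash
python3 - <<'E'
from h import *
for n in("top","side"):
    t=snapshot(n);rep(t,n,(.633,.281),.12,.009,.025,.016)
    W=cloud(t);px=t["pixels"].astype(int);m=(px[...,0]>px[...,2]+60)&(abs(W[...,0]-.633)<.13)&(abs(W[...,1]-.281)<.06)&(W[...,2]<.03)
    v,u=np.nonzero(m);q=cast(t,np.c_[u,v].astype(float),.012)[:,:2];r=cv2.minAreaRect(q.astype(np.float32)*1000);print(np.round(r[0],1),np.round(r[1],1),r[2],m.sum())
    if n=="side":
        p=get_state()["position"];b=(px.sum(-1)<110)&(np.hypot(W[...,0]-p[0],W[...,1]-p[1])<.07)
        z=W[...,2][b];print("tip z percentiles",np.round(np.percentile(z,[.5,1,3,6,10]),4),"tcp",p)
to([.633,.281,.007],-88)
E
```

```text
Traceback (most recent call last):
  File "h.py", line 29, in rep
    n,l,st,_=cv2.connectedComponentsWithStats(m.astype(np.uint8)); m=l==1+np.argmax(st[1:,4])
                                                                          ~~~~~~~~~^^^^^^^^^^
ValueError: attempt to get argmax of an empty sequence
```

Nothing on top is visible at the bar's height there, because the arm occludes it. I'll use the side view only.

```bash
python3 - <<'E'
from h import *
for n in("top","side"):
    t=snapshot(n)
    W=cloud(t);px=t["pixels"].astype(int);m=(px[...,0]>px[...,2]+60)&(abs(W[...,0]-.633)<.13)&(abs(W[...,1]-.281)<.07)&(W[...,2]<.08)
    print(n,m.sum())
    if m.sum()<20: continue
    v,u=np.nonzero(m);q=cast(t,np.c_[u,v].astype(float),.012)[:,:2];r=cv2.minAreaRect(q.astype(np.float32)*1000);print(np.round(r[0],1),np.round(r[1],1),r[2],"z",np.round(np.percentile(W[m][:,2],[5,50,95]),4),"px",u.min(),u.max(),v.min(),v.max())
    p=get_state()["position"];b=(px.sum(-1)<110)&(np.hypot(W[...,0]-p[0],W[...,1]-p[1])<.07)
    if b.sum(): z=W[...,2][b];print("tip z",np.round(np.percentile(z,[.5,1,3,6,10]),4),"tcp",p)
save(t,"side9.png",(215,150,335,240),5)
to([.633,.281,.007],-88)
E
```

```text
top 0
side 149
[637.2 285. ] [ 35.  182.5] 88.37248992919922 z [-0.0002  0.0147  0.0176] px 249 290 196 208
tip z [0.0769 0.0792 0.0914 0.1052 0.1194] tcp [0.63142374 0.28121714 0.06440811]
t28.3 pos [0.6314 0.2812 0.0644] w0.703 F [ 0.4  0.  -0.1] q [ 0.26  0.52  1.53 -0.    1.09  1.79]
shift(now axes) [ 0.0001 -0.0016  0.0574]
turn [ 0.  -0.1 -0. ] shift after turn [ 0.0003 -0.0016  0.0574]
```

View pics/side9.png

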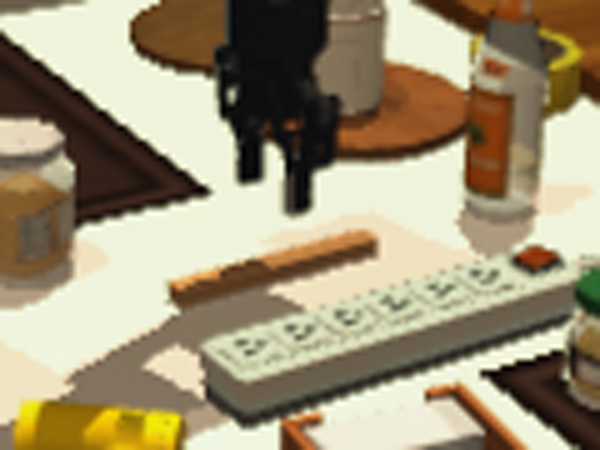

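The bar is still flat in place (crop 270,268), and the fingertips are higher than assumed. I'll pre-close to about 38 mm and go deeper.

drive_tool(
  moves=[
    [[0,0,0],[0,-0.0016,0.02],0.45],
    [[0,0,0],[0,0,0.01],0.45],
    [[0,0,0],[0,0,0.01],0.45],
    [[0,0,0],[0,0,0.01],0.45],
    [[0,0,0],[0,0,0.007],0.45],
    [[0,0,0],[0,0,0],0.45],
    [[0,0,0],[0,0,0],0.45],
  ],
)

```text
time: 28.88
position: [0.634, 0.2815, 0.0087]
tool_rot: [0.719, -0.695, 0.001, 0.0]
ft_force: [-0.3, -0.1, -0.2]
gripper_width: 0.446
```

drive_tool(
  moves=[
    [[0,0,0],[0,0,0.003],0.45],
    [[0,0,0],[0,0,0],0.45],
    [[0,0,0],[0,0,0],0.2],
    [[0,0,0],[0,0,0],0.0],
    [[0,0,0],[0,0,0],0.0],
    [[0,0,0],[0,0,0],0.0],
    [[0,0,0],[0,0,0],0.0],
  ],
)

```text
time: 29.47
position: [0.6349, 0.2817, 0.0071]
tool_rot: [0.719, -0.695, 0.002, -0.001]
ft_force: [0.1, -0.1, 4.3]
gripper_width: 0.234
```

drive_tool(
  moves=[
    [[0,0,0],[0,0,-0.03],0],
    [[0,0,0],[0,0,-0.04],0],
    [[0,0,0],[0,0,-0.04],0],
    [[0,0,0],[0,0,-0.03],0],
    [[0,0,4.4],[0,0,0],0],
    [[0,0,4.4],[0,0,0],0],
    [[0,0,0],[0,0,0],0],
    [[0,0,0],[0,0,0],0],
  ],
)

```text
time: 30.13
position: [0.6333, 0.2816, 0.1452]
tool_rot: [-0.665, 0.747, -0.001, -0.0]
ft_force: [-0.1, -0.5, -0.7]
gripper_width: 0.238
```

```bash
python3 - <<'E'
from h import *
to([.532,-.0101,.11],-96.8)
E
```

```text
t30.1 pos [0.6333 0.2816 0.1452] w0.238 F [-0.1 -0.5 -0.7] q [ 0.26  0.42  1.5  -0.    1.22  1.94]
shift(now axes) [0.3015 0.0666 0.0358]
turn [-0.1 -0.1  0.1] shift after turn [0.3016 0.066  0.0352]
```

drive_tool(
  moves=[
    [[0,0,0],[0.0377,0.0083,0],0],
    [[0,0,0],[0.0377,0.0083,0],0],
    [[0,0,0],[0.0377,0.0083,0],0],
    [[0,0,0],[0.0377,0.0083,0],0],
    [[0,0,0],[0.0377,0.0083,0],0],
    [[0,0,0],[0.0377,0.0083,0],0],
    [[0,0,0],[0.0377,0.0083,0],0],
    [[0,0,0],[0.0377,0.0083,0],0],
    [[0,0,0],[0,0,0.03],0],
    [[0,0,0],[0,0,0.02],0],
    [[0,0,0],[0,0,0.01],0],
    [[0,0,0],[0,0,0],0],
    [[0,0,0],[0,0,0],0],
  ],
)

```text
time: 31.22
position: [0.5321, -0.0096, 0.0861]
tool_rot: [-0.664, 0.747, -0.001, -0.0]
ft_force: [-0.1, -0.2, 0.1]
gripper_width: 0.242
```

```bash
python3 - <<'E'
from h import *
to([.532,-.0101,.0795],-96.8)
s=snapshot("side");W=cloud(s);px=s["pixels"].astype(int);p=get_state()["position"]
m=(px[...,0]>px[...,2]+50)&(np.hypot(W[...,0]-p[0],W[...,1]-p[1])<.12)&(W[...,2]>p[2]-.004)&(W[...,2]<p[2]+.03)&(abs(W[...,1]-p[1])<.03)
v,u=np.nonzero(m);q=cast(s,np.c_[u,v].astype(float),p[2]+.009)[:,:2];r=cv2.minAreaRect(q.astype(np.float32)*1000);print(r,np.round(np.percentile(W[m][:,2],[5,50,95]),4),m.sum())
E
```

```text
t31.2 pos [ 0.5321 -0.0096  0.0861] w0.242 F [-0.1 -0.2  0.1] q [-0.23  0.16  1.95 -0.    1.03  1.46]
shift(now axes) [0.0006 0.0001 0.0066]
turn [-0.1 -0.1  0.1] shift after turn [0.0006 0.0001 0.0066]
((526.9425659179688, -22.32796859741211), (37.42558670043945, 180.84043884277344), 83.0042495727539) [0.0845 0.0931 0.0968] 286
```

drive_tool(
  moves=[
    [[0,0,0],[0,0,0.003],0],
    [[0,0,0],[0,0,0.002],0],
    [[0,0,0],[0,0,0.0015],0],
    [[0,0,0],[0,0,0],0],
    [[0,0,0],[0,0,0],0],
  ],
)

```text
time: 31.68
position: [0.5325, -0.0098, 0.0801]
tool_rot: [-0.664, 0.748, -0.002, 0.0]
ft_force: [-0.4, -0.3, -1.6]
gripper_width: 0.242
```

drive_tool(
  moves=[
    [[0,0,0],[0,0,0.001],0],
    [[0,0,0],[0,0,0.0005],0],
    [[0,0,0],[0,0,0],0],
    [[0,0,0],[0,0,0],0],
    [[0,0,0],[0,0,0],0],
  ],
)

```text
time: 32.1
position: [0.5326, -0.01, 0.079]
tool_rot: [-0.664, 0.748, -0.002, 0.0]
ft_force: [-2.1, 0.8, 5.0]
gripper_width: 0.241
```

drive_tool(
  moves=[
    [[0,0,0],[0.008,0,0],0],
    [[0,0,0],[0.008,0,0],0],
    [[0,0,0],[0.008,0,0],0],
    [[0,0,0],[0.008,0,0],0],
    [[0,0,0],[0.008,0,0],0],
    [[0,0,0],[0.008,0,0],0],
    [[0,0,0],[0.008,0,0],0],
    [[0,0,0],[0.008,0,0],0],
    [[0,0,0],[0.008,0,0],0],
    [[0,0,0],[0.008,0,0],0],
  ],
)

```text
time: 32.93
position: [0.5231, -0.0903, 0.079]
tool_rot: [-0.663, 0.748, -0.002, 0.001]
ft_force: [1.2, 2.5, 4.2]
gripper_width: 0.235
```

drive_tool(
  moves=[
    [[0,0,0],[0.008,0,0],0],
    [[0,0,0],[0.008,0,0],0],
    [[0,0,0],[0.008,0,0],0],
    [[0,0,0],[0.008,0,0],0],
    [[0,0,0],[0.008,0,0],0],
    [[0,0,0],[0.008,0,0],0],
    [[0,0,0],[0.008,0,0],0],
    [[0,0,0],[0.008,0,0],0],
    [[0,0,0],[0.008,0,0],0],
    [[0,0,0],[0.008,0,0],0],
    [[0,0,0],[0.008,0,0],0],
    [[0,0,0],[0,0,0],0],
    [[0,0,0],[0,0,0],0],
  ],
)

```text
time: 34.02
position: [0.5124, -0.1785, 0.079]
tool_rot: [-0.663, 0.748, -0.003, -0.0]
ft_force: [-0.1, -2.8, 3.7]
gripper_width: 0.237
```

drive_tool(
  moves=[
    [[0,0,0],[0,0,-0.02],0],
    [[0,0,0],[0,0,-0.02],0],
    [[0,0,0],[0.032,0.013,0],0],
    [[0,0,0],[0.032,0.013,0],0],
    [[0,0,0],[0.032,0.013,0],0],
    [[0,0,0],[0,0,0],0],
    [[0,0,0],[0,0,0.03],0],
    [[0,0,0],[0,0,0.03],0],
    [[0,0,0],[0,0,0.03],0],
    [[0,0,0],[0,0,0.015],0],
    [[0,0,0],[0,0,0],0],
    [[0,0,0],[0,0,0],0],
  ],
)

```text
time: 35.02
position: [0.4615, -0.2665, 0.0125]
tool_rot: [-0.664, 0.748, 0.0, 0.0]
ft_force: [-0.2, -0.5, 0.2]
gripper_width: 0.241
```

drive_tool(
  moves=[
    [[0,0,0],[0,0,0.003],0],
    [[0,0,0],[0,0,0.002],0],
    [[0,0,0],[0,0,0.0005],0],
    [[0,0,0],[0,0,0],0],
    [[0,0,0],[0,0,0],0.3],
    [[0,0,0],[0,0,0],0.5],
    [[0,0,0],[0,0,0],0.5],
    [[0,0,0],[0,0,0],0.5],
    [[0,0,0],[0,0,-0.02],0.5],
    [[0,0,0],[0,0,-0.04],0.5],
    [[0,0,0],[0,0,-0.04],0.6],
    [[0,0,0],[0,0,-0.04],0.7],
    [[0,0,0],[0,0,-0.04],0.7],
    [[0,0,0],[0.03,0.0,0],0.7],
    [[0,0,0],[0.03,0,0],0.7],
    [[0,0,0],[0.03,0,0],0.7],
    [[0,0,0],[0.03,0,0],0.7],
    [[0,0,0],[0,0,0],0.7],
  ],
)

```text
time: 36.52
position: [0.4469, -0.3909, 0.1889]
tool_rot: [-0.662, 0.749, -0.003, -0.0]
ft_force: [-0.3, 0.9, -0.0]
gripper_width: 0.699
```

```bash
python3 - <<'E'
from h import *
t=snapshot("top");s=snapshot("side");W=cloud(t);px=t["pixels"].astype(int)
for n,t_ in(("top",t),("side",s)):
  W=cloud(t_);px=t_["pixels"].astype(int)
  m=(px[...,0]>px[...,2]+50)&(abs(W[...,0]-.46)<.12)&(abs(W[...,1]+.267)<.05)&(W[...,2]>.004)&(W[...,2]<.05)
  if m.sum()>10: print(n,"bar z",np.round(np.percentile(W[m][:,2],[5,50,95]),4),m.sum(),W[m].min(0),W[m].max(0))
W=cloud(t);px=t["pixels"].astype(int)
for n,c in(("S",(.5274,-.041)),("L",(.5145,-.148))):
    m=(px.max(-1)-px.min(-1)<45)&(np.hypot(W[...,0]-c[0],W[...,1]-c[1])<.065)&(W[...,2]>.06)&(W[...,2]<.09)
    nn,l,st,_=cv2.connectedComponentsWithStats(m.astype(np.uint8))
    if nn<2: print(n,"hidden");continue
    g=l==1+np.argmax(st[1:,4]);v,u=np.nonzero(g);q=cast(t,np.c_[u,v].astype(float),.069);r=cv2.minAreaRect(q[:,:2].astype(np.float32)*1000);print(n,np.round(r[0],1),np.round(r[1],1),round(r[2],2),np.median(W[g][:,2]))
rep(t,"jar packed",(.521,-.0945),.06,.046,.058,.053)
rep(t,"jar_a",(.747,.018),.05,.06,.12,.084);rep(t,"jar_b",(.471,.388),.05,.06,.13,.11);rep(s,"jar_c side",(.616,-.314),.05,.08,.13,.106)
rep(dict(np.load("side0.npz")),"jar_c side before",(.616,-.314),.05,.08,.13,.106)
to([.46,-.26,.2],-96.8)
E
```

```text
top bar z [0.0104 0.0157 0.0188] 467 [ 0.37290057 -0.28584666  0.00405805] [ 0.56611356 -0.21874832  0.0217795 ]
side bar z [0.006  0.0147 0.0176] 533 [ 0.37129354 -0.29146163  0.00403451] [ 0.55152339 -0.24961111  0.0194956 ]
S [526.6 -38.6] [ 46.6 103.4] 83.18 0.06898425104775908
L [ 513.5 -147.4] [ 50.3 104.3] 83.22 0.06891773639807447
jar packed [520.7 -92.8] [ 36.9 104.7] 81.8 zmed 0.0515 413
jar_a [746.2  19.4] [61.6 67.5] 69.6 zmed 0.0861 419
jar_b [470.1 382.5] [70.8 76.5] 28.2 zmed 0.1087 670
jar_c side [ 603.3 -332.5] [77.9 41.7] 39.4 zmed 0.1025 221
jar_c side before [ 603.4 -331.2] [76.1 43.7] 39.4 zmed 0.1034 256
t36.6 pos [ 0.4474 -0.387   0.1882] w0.699 F [ 0.6 -0.4 -0.1] q [-0.91  0.15  1.75  0.    1.24  0.79]
shift(now axes) [-0.1276  0.0027 -0.0119]
turn [-0.1 -0.  -0.1] shift after turn [-0.1276  0.0025 -0.0118]
```

```bash
python3 -c "
from bench import *
print(sign_off())"
```

```text
the job is handed in; nothing more can be done
None
```

The job is handed in at about 36.6 s of the 72 s allowed; the robot gave no verdict. The bigger tin was laid on its side, let go, regripped from above and packed on the thin pad on the right. The smaller tin went on the thick pad on the left. I swept the wooden straightedge along the rim from left to right, with about 4–5 N of upward force measured and no snag. I then laid it flat to the right of the tray.

**Last checks, from the cameras:**
- **Tins:** both tops read 0.069 m, 3 mm below the rim, and both are parallel to the tray to within about 0.5°. Their centres are about 1–3 mm from the cell centres.
- **Straightedge and jars:** the straightedge lies flat, with its top at 0.016 m. The packed jar is still in place. `jar_a` and `jar_c` read within 2 mm of before. `jar_b` read about 6 mm away by a looser method that likely explains it, and I never went near it.

**What failed or disagreed:**
- **Missed grasps:** two grasps closed on air, one on the bigger tin and one on the straightedge. The fingertips sat only a few millimetres ahead of the TCP, not the stated 25 mm. I regripped deeper both times and nothing was disturbed.
- **Camera disagreement:** the top and side views differed by about 6 mm in y, so I settled positions from the grasps.

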